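Pack the blue carving set into its tray

TASK

Put the four blue-handled carving tools away in the wooden tray: lay each one flat along the lane whose floor has the same colour as the tool's rear end, either way round. The two wooden-handled tools belong to someone else: leave them where they lie.

Things in the scene. Friction and masses are not known exactly. Their poses are not given: they have to be found in the camera images.
- blue_yellow: Loose carving tool, BLUE handle with YELLOW rear end, flat blade, 130 mm long. In mm: Handle a bar 85 long, 24 wide, 28 high. Origin: balance point and best grip, on the handle's axis, 14 above the table. +x along the tool to the blade: coloured end x -55 to -27, handle on to +30, thin steel blade to +75; z up. 60 to 130 g.
- blue_red: Loose carving tool, BLUE handle with RED rear end, round gouge blade, 130 mm long. In mm: Handle a bar 85 long, 24 wide, 28 high. Origin: balance point and best grip, on the handle's axis, 14 above the table. +x along the tool to the blade: coloured end x -55 to -27, handle on to +30, thin steel blade to +75; z up. 60 to 130 g.
- blue_white: Loose carving tool, BLUE handle with WHITE rear end, skewed blade, 130 mm long. In mm: Handle a bar 85 long, 24 wide, 28 high. Origin: balance point and best grip, on the handle's axis, 14 above the table. +x along the tool to the blade: coloured end x -55 to -27, handle on to +30, thin steel blade to +75; z up. 60 to 130 g.
- blue_green: Loose carving tool, BLUE handle with GREEN rear end, pointed blade, 130 mm long. In mm: Handle a bar 85 long, 24 wide, 28 high. Origin: balance point and best grip, on the handle's axis, 14 above the table. +x along the tool to the blade: coloured end x -55 to -27, handle on to +30, thin steel blade to +75; z up. 60 to 130 g.
- wood_yellow: Look-alike, stays where it lies: BROWN WOODEN handle with yellow rear end, flat blade, 130 mm long. In mm: Handle a bar 85 long, 24 wide, 28 high. Origin: balance point and best grip, on the handle's axis, 14 above the table. +x along the tool to the blade: coloured end x -55 to -27, handle on to +30, thin steel blade to +75; z up. 60 to 130 g.
- wood_green: Look-alike, stays where it lies: BROWN WOODEN handle with green rear end, pointed blade, 130 mm long. In mm: Handle a bar 85 long, 24 wide, 28 high. Origin: balance point and best grip, on the handle's axis, 14 above the table. +x along the tool to the blade: coloured end x -55 to -27, handle on to +30, thin steel blade to +75; z up. 60 to 130 g.
- plate_yellow: YELLOW floor plate 160x50x2 mm of a lane in the fixed wooden tray. Origin: centre of its underside, 4 mm above the table; x along the lane. Lane inside 165x52 mm; four lanes side by side, 56 mm apart, order varies. Walls 4 mm thick, tops only 14 mm above the table: open fingers are wider than a lane, so grip the handle's upper half and keep the tips above the walls.
- plate_red: RED floor plate 160x50x2 mm of a lane in the fixed wooden tray. Origin: centre of its underside, 4 mm above the table; x along the lane. Lane inside 165x52 mm; four lanes side by side, 56 mm apart, order varies. Walls 4 mm thick, tops only 14 mm above the table: open fingers are wider than a lane, so grip the handle's upper half and keep the tips above the walls.
- plate_white: WHITE floor plate 160x50x2 mm of a lane in the fixed wooden tray. Origin: centre of its underside, 4 mm above the table; x along the lane. Lane inside 165x52 mm; four lanes side by side, 56 mm apart, order varies. Walls 4 mm thick, tops only 14 mm above the table: open fingers are wider than a lane, so grip the handle's upper half and keep the tips above the walls.
- plate_green: GREEN floor plate 160x50x2 mm of a lane in the fixed wooden tray. Origin: centre of its underside, 4 mm above the table; x along the lane. Lane inside 165x52 mm; four lanes side by side, 56 mm apart, order varies. Walls 4 mm thick, tops only 14 mm above the table: open fingers are wider than a lane, so grip the handle's upper half and keep the tips above the walls.
Things that resemble listed ones, but are neither listed nor needed, are in the scene too. There is more than one size of the plate_white; the job needs the larger.

How it is judged:
By the outcome, as a careful person would: the job done as asked, in the order asked, and still so for the second after the job is handed in, with the robot touching nothing.
It also fails if it takes over 107 s, if anything falls off the work surface, if the arm or the gripper's body presses on something with over 40 N, if the wrist force passes 120 N, or if a joint passes its speed limit or range.

ROBOT

A 6-joint arm with a two-finger parallel gripper is mounted at the origin on the work surface. World frame = base frame: x ahead of the robot, y to its left, z up, the work surface at z = 0. Lengths are in m, angles in rad, forces in N, time in s.
With the tool pointing down it reaches from about 0.25 to 0.775 m from the base axis. Payload 4 kg.
Tool frame: the origin (TCP) lies at the very end of the fingers, on their centre line; the grasp point (between the pads) lies 19 mm behind it (robot.pinch_z is the distance from the TCP to the grasp point, in m); z points along the fingers, y is the line along which they close (so a half turn about z gives the same grasp; the last joint's range is limited). The gripper opens to 94 mm and grips with 3 to 60 N. Pads are 16 mm wide; open, the fingers measure 119 mm over their backs; the gripper's body (75 mm by 177 mm) begins 78 mm behind the grasp point.
Start: joints at [1.017, 0.087, 1.371, -0, 1.684, -0.103], TCP at [0.24, 0.495, 0.206] pointing down, gripper open.
Joint ranges: [-3.1, 3.1], [-0.76, 2.03], [0.27, 2.55], [-1.08, 4.22], [0.17, 2.65], [-2.57, 2.57]. Speed limits (rad/s): [2.79, 2.79, 3.14, 3.14, 3.14, 3.14].

INTERFACE

Orientations are given as [roll, pitch, yaw] about the fixed x, y, z axes, in that order (R = Rz(yaw) Ry(pitch) Rx(roll)).
In Python, from bench import robot gives the robot as it stands.
- The arm moves only by the tool arm_command, never from a script. Its argument "targets" is one flat list of numbers, 7 for each row, row after row: the turn, a rotation vector about the tool's x, y, z in degrees, then the shift along the tool's x, y, z in mm, then the closure, from -1 (fully open) to 1 (shut). In form: [ax, ay, az, x, y, z, hand, ax, ay, az, x, y, z, hand, ...]. A call has 1 to 20 rows; each row is the pose to reach, as a shift and turn from the pose commanded when the call began, along the tool's axes at that moment; what a row does not reach only later rows make up. A row lasts 1/10 s, in which the tool goes at most 50 mm and 8.59 degrees, less where a joint would pass 70% of its speed; a pose out of reach is approached as far as the arm can. A call with a gripper value outside its range is refused whole. The fingers move at their own pace and stop on an object; the grip force is fixed at half the most. Time passes only in rows, so rows that repeat a pose let the fingers close. It gives the time, the measured TCP pose, the force, the opening and the grip force at its end, in the units of the state.
- robot.get_obs(): the state, without advancing time (a new reading comes with each control period).
- robot.snapshot(name): name is "scene" or "side" or "wrist"; returns a dict with "color" (420x560x3 uint8, red, green, blue), "range_z" (420x560 float32, m along the optical axis (not along the pixel's ray), 0 where there is no reading), "fx", "fy", "cx", "cy" (pixels), "T" (4x4, takes a point from camera to world coordinates); the wrist camera has in their place "T_tool_cam" (4x4, takes a point from camera to tool coordinates, whose origin is the TCP and whose axes are the flange's). Camera axes: x right, y down, z forward; pixel columns grow to the right and rows downward; lengths in m; the calibration is good to about 2 mm. A picture is of the moment at which its call begins: read the wrist's pose just before it.
- robot.close_job(): hands the job in; it is judged then, once.
The state is a dict: "time": time; "joint_positions": joint angles; "qvel": joint speeds; "joint_torque": joint torques, N m; "tool_pos": TCP position; "ee_rot": TCP orientation; "wrist_force": force on the tool from outside, world axes, zero at the start; "wrist_torque": the same for the moment, N m; "width": finger opening in m; "finger_force": force on a finger pad.
Only numpy, scipy, OpenCV 4.12 (cv2) and the standard library are available. Lean on these libraries where they do the work, as an engineer would, in place of code of your own. Each camera call takes 0.05 s, during which the arm holds its last target. There are 200 camera calls.

## Working session

There is one attempt and no reset: what is moved stays moved. The work goes in short steps, Python scripts to look and compute and a tool call to move; the robot and the scene stay as the last step left them, time stands still between calls to the robot, and variables do not carry over. Pictures are saved under pics/ and viewed, at most 14 in all, crops included, and the job is handed in when it is done.

Besides the shell and the picture viewer there is one more tool, called after ">>>" by a JSON object that holds its "method" and its "body", one argument or row to a line. arm_command: Moves the arm, as the interface text tells. Its arguments: {"type":"object","properties":{"targets":{"type":"array"}},"required":["targets"]}

```bash
ls; mkdir -p pics; python3 - <<'E'
from bench import robot
import cv2,pickle
o=robot.get_obs();print(o['time'],o['tool_pos'],o['ee_rot'],o['width'],robot.pinch_z)
d={}
for n in("scene","side"):
    s=robot.snapshot(n);d[n]=s;cv2.imwrite(f"pics/{n}0.png",s['color'][:,:,::-1]);print(n,s['fx'],s['cx'],s['cy'],s['T'])
pickle.dump(d,open('s0.pkl','wb'))
E
```

```text
pics
0.0 [0.23933852 0.49459816 0.20432787] [-3.13943002e+00 -2.15176901e-04  2.69079265e+00] 0.0941284551836416 0.0188
scene 400.31237301226645 277.2029696508461 207.7763221100671 [[-0.74048979  0.53968165 -0.40052291  0.97501748]
 [ 0.67194932  0.60570234 -0.42615582  0.40079316]
 [ 0.01260919 -0.58469513 -0.81115511  0.82074527]
 [ 0.          0.          0.          1.        ]]
side 420.62529777035644 282.22567986970256 202.23584141211126 [[ 0.84073691 -0.41846272  0.34358463  0.1986922 ]
 [-0.54142797 -0.65461757  0.52757141 -0.62425563]
 [ 0.00414757 -0.62957509 -0.77692857  0.94275197]
 [ 0.          0.          0.          1.        ]]
```

View pics/scene0.png

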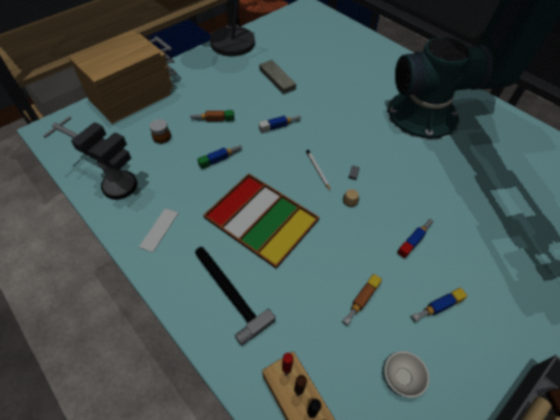

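View pics/side0.png

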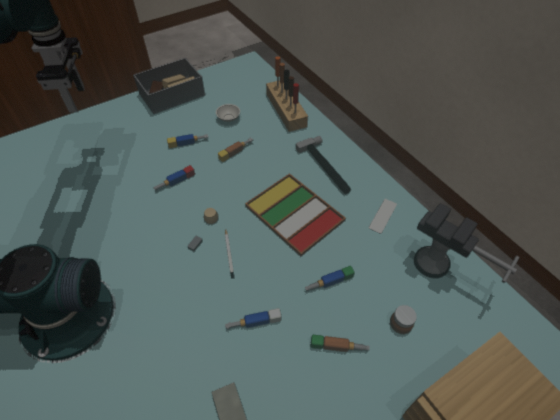

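The scene view shows the blue tools at (440,303) yellow, (415,240) red, (280,123) white and (220,156) green. The look-alikes are the wooden ones at (213,116) green and (367,295) yellow. The tray is around (262,220), with lanes in the order red, white, green, yellow. The white card at (158,230) is not a lane.

```bash
cat > h.py <<'E'
import numpy as np,cv2
def pts(s,T):
    z=s['range_z'];v,u=np.mgrid[:420,:560]
    P=np.stack([(u-s['cx'])/s['fx']*z,(v-s['cy'])/s['fy']*z,z,np.ones_like(z)],-1)@T.T
    return P[...,:3]
R={'blue':((105,110,40),(128,255,255)),'yellow':((18,150,90),(32,255,255)),'green':((48,100,40),(75,255,255)),'red':((172,150,60),(180,255,255))}
def mask(s,c):
    h=cv2.cvtColor(s['color'],cv2.COLOR_RGB2HSV)
    if c=='white': return cv2.inRange(h,(0,0,120),(180,60,255))
    m=cv2.inRange(h,*R[c])
    if c=='red': m|=cv2.inRange(h,(0,170,60),(6,255,255))
    return m
def blobs(s,T,c,amin=25):
    P=pts(s,T);n,l,st,ce=cv2.connectedComponentsWithStats(mask(s,c))
    out=[]
    for i in range(1,n):
        if st[i,4]<amin: continue
        q=P[(l==i)&(s['range_z']>0)]
        if len(q)<10: continue
        out.append((ce[i],st[i,4],q))
    return out
E
python3 - <<'E'
import pickle,numpy as np,cv2
from h import *
d=pickle.load(open('s0.pkl','rb'))
np.set_printoptions(precision=4,suppress=True)
for n,s in d.items():
  for c in('blue','yellow','red','white','green'):
    for ce,a,q in blobs(s,s['T'],c):
      if not(0<np.median(q[:,0])<.9 and abs(np.median(q[:,1]))<.7 and -.02<np.median(q[:,2])<.06):continue
      zt=np.percentile(q[:,2],90); t=q[q[:,2]>zt-.008]
      r=cv2.minAreaRect((t[:,:2]*1000).astype(np.float32))
      print(n,c,ce.round(),a,'zt %.3f'%zt,'top',t.mean(0)[:2],'rect',np.round(r[0]),np.round(r[1]),round(r[2]))
E
```

```text
scene blue [277. 121.] 127 zt 0.029 top [ 0.372  -0.2486] rect [ 371. -251.] [22. 51.] 71
scene blue [217. 154.] 146 zt 0.029 top [ 0.583  -0.2587] rect [ 582. -260.] [24. 52.] 77
scene blue [416. 236.] 187 zt 0.029 top [0.3959 0.2605] rect [395. 260.] [54. 23.] 4
scene blue [443. 303.] 285 zt 0.029 top [0.4878 0.3965] rect [487. 396.] [23. 52.] 74
scene yellow [287. 236.] 1239 zt 0.008 top [0.6107 0.0508] rect [609.  51.] [167.  56.] 10
scene yellow [374. 281.] 100 zt 0.029 top [0.5574 0.2682] rect [558. 268.] [27. 21.] 3
scene yellow [459. 294.] 104 zt 0.029 top [0.4467 0.4092] rect [446. 409.] [20. 24.] 74
scene red [234. 201.] 1018 zt 0.008 top [ 0.6384 -0.1173] rect [ 636. -116.] [170.  57.] 10
scene red [406. 248.] 91 zt 0.029 top [0.4385 0.2638] rect [437. 264.] [25. 19.] 2
scene white [157. 123.] 139 zt 0.051 top [ 0.648  -0.4414] rect [ 648. -442.] [41. 42.] 22
scene white [263. 122.] 47 zt 0.029 top [ 0.4098 -0.2673] rect [ 411. -266.] [21. 22.] 66
scene white [319. 169.] 109 zt 0.009 top [ 0.4024 -0.0475] rect [400. -49.] [111.  11.] 69
scene white [251. 212.] 903 zt 0.007
[... 865 characters left out ...]
. 318.] 222 zt 0.029 top [ 0.3695 -0.2569] rect [ 370. -256.] [24. 53.] 69
side white [257. 277.] 68562 zt 0.002 top [ 0.4457 -0.1256] rect [566.  44.] [1158.  885.] 65
side white [111. 170.] 62 zt 0.001 top [0.2433 0.408 ] rect [242. 410.] [33. 37.] 56
side white [300. 218.] 708 zt 0.008 top [ 0.6263 -0.0622] rect [629. -61.] [159.  47.] 10
side white [385. 390.] 31 zt 0.002 top [ 0.5217 -0.532 ] rect [ 523. -533.] [27. 11.] 1
side green [287. 206.] 618 zt 0.008 top [ 0.6171 -0.0053] rect [619.  -5.] [155.  46.] 11
side green [348. 271.] 73 zt 0.030 top [ 0.6219 -0.2736] rect [ 622. -273.] [22. 23.] 79
side green [317. 340.] 106 zt 0.029 top [ 0.4561 -0.374 ] rect [ 457. -373.] [22. 22.] 54
```

```bash
cat >> h.py <<'E'
from scipy.spatial.transform import Rotation as Ro
def pose(o):
    T=np.eye(4);T[:3,:3]=Ro.from_euler('xyz',o['ee_rot']).as_matrix();T[:3,3]=o['tool_pos'];return T
def go(o,p,yaw):
    """shift (mm) and turn (deg) in tool axes to TCP p (m), gripper x along yaw deg mod 180, pointing down"""
    T=pose(o);d=T[:3,:3].T@(np.array(p)-T[:3,3])*1000
    best=min((T[:3,:3].T@Ro.from_euler('xyz',[180,0,y],degrees=True).as_matrix() for y in(yaw,yaw+180)),key=lambda M:Ro.from_matrix(M).magnitude())
    print('turn',Ro.from_matrix(best).as_rotvec(degrees=True).round(1),'shift',d.round(1))
E
python3 - <<'E'
from h import *
from bench import robot
go(robot.get_obs(),[.485,.394,.15],-16)
E
```

```text
turn [-0.1 -0.  -9.8] shift [-264.9   16.6   54.4]
```

>>> {"method": "arm_command", "body": {
  "targets": [0,0,-9.8,-265,16.6,54,-1,0,0,-9.8,-265,16.6,54,-1,0,0,-9.8,-265,16.6,54,-1,0,0,-9.8,-265,16.6,54,-1,0,0,-9.8,-265,16.6,54,-1,0,0,-9.8,-265,16.6,54,-1,0,0,-9.8,-265,16.6,54,-1,0,0,-9.8,-265,16.6,54,-1,0,0,-9.8,-265,16.6,54,-1]
}}

```text
time: 1.0
tool_pos: [0.4843, 0.3953, 0.1518]
ee_rot: [3.141, -0.0, 2.863]
wrist_force: [0.6, 0.6, 0.5]
width: 0.094
finger_force: 0.0
```

```bash
cat >> h.py <<'E'
def look(robot,c,name,near):
    o=robot.get_obs();s=robot.snapshot('wrist');cv2.imwrite(f'pics/{name}.png',s['color'][:,:,::-1])
    T=pose(o)@s['T_tool_cam'];res={}
    for k in('blue',c):
        for ce,a,q in blobs(s,T,k,200):
            zt=np.percentile(q[:,2],90);t=q[q[:,2]>zt-.006]
            r=cv2.minAreaRect((t[:,:2]*1000).astype(np.float32))
            if np.hypot(*(np.array(r[0])-near))<120: print(k,ce.round(),a,'zt %.3f'%zt,np.round(r[0],1),np.round(r[1]),round(r[2]),t.mean(0)[:2].round(4))
    return o
E
python3 - <<'E'
from h import *
from bench import robot
o=look(robot,'yellow','w1',(485,394));print(o['time'],o['tool_pos'],o['ee_rot'])
E
```

```text
blue [284. 200.] 1631 zt 0.029 [484.2 395.5] [22. 55.] 74 [0.4832 0.3955]
yellow [284. 151.] 877 zt 0.029 [444.  407.5] [22. 28.] 73 [0.4433 0.4074]
yellow [179. 312.] 317 zt 0.029 [527.7 308. ] [ 14. 127.] 44 [0.5566 0.2748]
1.0 [0.48432821 0.39532695 0.15179156] [ 3.14113390e+00 -4.43725629e-04  2.86313496e+00]
```

View pics/w1.png

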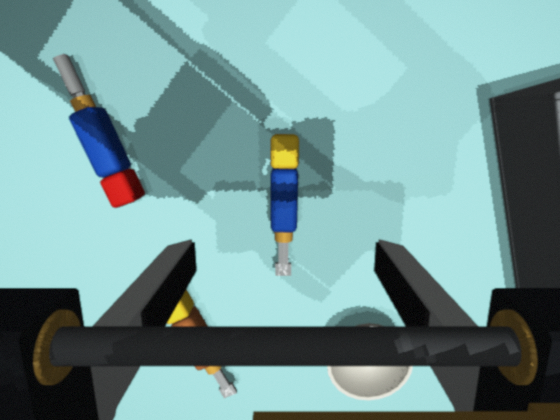

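The close view shows the yellow end at (284,151) and the blue handle at (284,200), so this is the right tool and it lies centred between the fingers. The wooden look-alike at (190,320) is clear. I'll go down and grip.

>>> {"method": "arm_command", "body": {
  "targets": [0,0,0,1.4,0,50,-1,0,0,0,1.4,0,90,-1,0,0,0,1.4,0,120,-1,0,0,0,1.4,0,140.5,-1,0,0,0,1.4,0,140.5,-1,0,0,0,1.4,0,140.5,-1,0,0,0,1.4,0,140.5,1,0,0,0,1.4,0,140.5,1,0,0,0,1.4,0,140.5,1,0,0,0,1.4,0,140.5,1,0,0,0,1.4,0,140.5,1,0,0,0,1.4,0,140.5,1,0,0,0,1.4,0,140.5,1,0,0,0,1.4,0,140.5,1]
}}

```text
time: 2.45
tool_pos: [0.484, 0.3949, 0.0109]
ee_rot: [-3.142, -0.0, 2.862]
wrist_force: [-0.4, 0.8, -0.4]
width: 0.0337
finger_force: 0.0
```

```bash
cat >> h.py <<'E'
C=np.array([.623,-.0335]);a=np.radians(10)
def place(k,flip):
    """TCP xy for tool origin in lane k; flip=-1 if blade points to -x of lane"""
    n={'red':-1.5,'white':-.5,'green':.5,'yellow':1.5}[k]*.056
    return C+n*np.array([-np.sin(a),np.cos(a)])-flip*.010*np.array([np.cos(a),np.sin(a)])
E
python3 - <<'E'
from h import *
from bench import robot
o=robot.get_obs();p=place('yellow',1);print(o['tool_pos'],p);go(o,[*p,.08],10)
E
```

```text
[0.48403168 0.39489296 0.0109151 ] [0.59856548 0.04748737]
turn [ -0.  -0. -26.] shift [-206.  -302.3  -69.1]
```

>>> {"method": "arm_command", "body": {
  "targets": [0,0,0,0,0,0,1,0,0,0,0,0,0,1,0,0,0,0,0,0,1,0,0,0,0,0,0,1,0,0,0,0,0,-30,1,0,0,0,0,0,-70,1,0,0,0,0,0,-100,1,0,0,0,0,0,-100,1]
}}

```text
time: 3.25
tool_pos: [0.4869, 0.3969, 0.1174]
ee_rot: [3.133, 0.007, 2.862]
wrist_force: [0.9, 0.8, -0.4]
width: 0.0237
finger_force: 30.0
```

```bash
python3 - <<'E'
from h import *
from bench import robot
o=robot.get_obs();p=place('yellow',1);print(o['finger_force'],o['width']);go(o,[*p,.11],10)
E
```

```text
29.987718164920807 0.023698148309855775
turn [  0.4   0.5 -26. ] shift [-203.8 -305.1    6.1]
```

>>> {"method": "arm_command", "body": {
  "targets": [0,0,-26,-206,-302,0,1,0,0,-26,-206,-302,0,1,0,0,-26,-206,-302,0,1,0,0,-26,-206,-302,0,1,0,0,-26,-206,-302,0,1,0,0,-26,-206,-302,0,1,0,0,-26,-206,-302,0,1,0,0,-26,-206,-302,0,1,0,0,-26,-206,-302,0,1,0,0,-26,-206,-302,0,1,0,0,-26,-206,-302,0,1,0,0,-26,-206,-302,0,1,0,0,-26,-206,-302,0,1]
}}

```text
time: 4.55
tool_pos: [0.5984, 0.0491, 0.111]
ee_rot: [3.141, 0.0, -2.966]
wrist_force: [-0.4, -0.5, -1.0]
width: 0.0241
finger_force: 30.0
```

```bash
python3 - <<'E'
from h import *
from bench import robot
o=look(robot,'yellow','w2',(600,0));p=place('yellow',1);print(o['tool_pos'],o['width']);go(o,[*p,.018],10)
E
```

```text
blue [285. 264.] 4947 zt 0.129 [598.2  49.8] [55. 24.] 10 [0.5964 0.0497]
yellow [281. 166.] 6746 zt 0.129 [564.2  43.8] [42. 24.] 10 [0.5563 0.0425]
yellow [219. 351.] 263 zt 0.230 [575.6  32.9] [12.  1.] 10 [0.5744 0.0327]
yellow [350. 350.] 263 zt 0.230 [570.7  58.3] [12.  1.] 10 [0.5698 0.0582]
[0.59835718 0.04913185 0.11099337] 0.024071759536893316
turn [0.  0.  0.1] shift [ 0.1 -1.7 93. ]
```

View pics/w2.png

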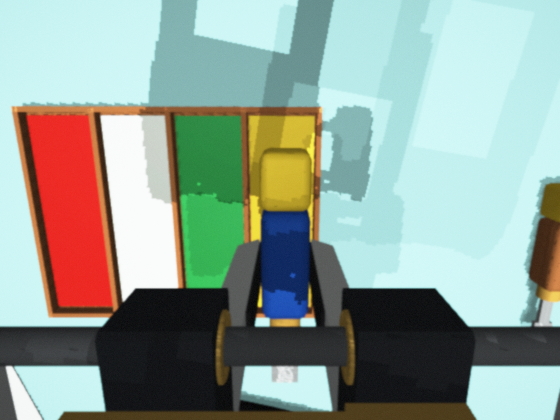

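The view shows the tool held level with its yellow end at (285,180) above the yellow lane. I'll lower it, open only part way, and rise.

>>> {"method": "arm_command", "body": {
  "targets": [0,0,0,0,-1.7,40,1,0,0,0,0,-1.7,70,1,0,0,0,0,-1.7,85,1,0,0,0,0,-1.7,93,1,0,0,0,0,-1.7,93,1,0,0,0,0,-1.7,93,1,0,0,0,0,-1.7,93,0.1,0,0,0,0,-1.7,93,0.1,0,0,0,0,-1.7,93,0.1,0,0,0,0,-1.7,93,0.1,0,0,0,0,-1.7,93,0.1,0,0,0,0,-1.7,80,0.1,0,0,0,0,-1.7,40,0.1,0,0,0,0,-1.7,-10,0.1,0,0,0,0,-1.7,-40,0.1,0,0,0,0,-1.7,-40,-1,0,0,0,0,-1.7,-40,-1]
}}

```text
time: 6.3
tool_pos: [0.5995, 0.0462, 0.1526]
ee_rot: [-3.141, 0.003, -2.968]
wrist_force: [-0.5, 0.2, -0.5]
width: 0.0551
finger_force: 0.0
```

```bash
python3 - <<'E'
from h import *
from bench import robot
o=look(robot,'yellow','w3',(600,47));print(o['tool_pos']);go(o,[.396,.2575,.15],3.5)
E
```

```text
blue [285. 202.] 1610 zt 0.035 [600.3  47. ] [54. 22.] 10 [0.5991 0.0467]
yellow [285. 192.] 7283 zt 0.033 [592.1  45.5] [94. 23.] 10 [0.5648 0.0408]
yellow [430. 352.] 281 zt 0.272 [569.   70.7] [12.  2.] 11 [0.5679 0.0706]
[0.59947753 0.04615369 0.15258628]
turn [-0.   0.2  6.5] shift [163.8 243.4   2. ]
```

The first tool is in its lane, with its top at about 34 mm. Next is red.

>>> {"method": "arm_command", "body": {
  "targets": [0,0,6.5,164,243.5,0,-1,0,0,6.5,164,243.5,0,-1,0,0,6.5,164,243.5,0,-1,0,0,6.5,164,243.5,0,-1,0,0,6.5,164,243.5,0,-1,0,0,6.5,164,243.5,0,-1,0,0,6.5,164,243.5,0,-1,0,0,6.5,164,243.5,0,-1,0,0,6.5,164,243.5,0,-1,0,0,6.5,164,243.5,0,-1,0,0,6.5,164,243.5,0,-1]
}}

```text
time: 7.45
tool_pos: [0.396, 0.2566, 0.1506]
ee_rot: [-3.141, -0.001, -3.083]
wrist_force: [-0.3, -0.1, 0.1]
width: 0.0936
finger_force: 0.0
```

```bash
python3 - <<'E'
from h import *
from bench import robot
o=look(robot,'red','w4',(396,257));print(o['tool_pos'],o['ee_rot']);go(o,[.396,.2575,.011],3.5)
E
```

```text
blue [286. 197.] 1686 zt 0.029 [392.6 257.7] [55. 23.] 4 [0.3921 0.2578]
red [286. 244.] 697 zt 0.029 [434.9 260.6] [26. 21.] 4 [0.434  0.2608]
[0.39603181 0.25661915 0.15061574] [-3.14126043e+00 -5.99207226e-04 -3.08320796e+00]
turn [-0.  -0.  -0.2] shift [-1.000e-01  9.000e-01  1.396e+02]
```

>>> {"method": "arm_command", "body": {
  "targets": [0,0,0,1.9,1,50,-1,0,0,0,1.9,1,90,-1,0,0,0,1.9,1,120,-0.5,0,0,0,1.9,1,139.5,0,0,0,0,1.9,1,139.5,0,0,0,0,1.9,1,139.5,1,0,0,0,1.9,1,139.5,1,0,0,0,1.9,1,139.5,1,0,0,0,1.9,1,139.5,1,0,0,0,1.9,1,139.5,1,0,0,0,1.9,1,139.5,1,0,0,0,1.9,1,139.5,1,0,0,0,1.9,1,139.5,1,0,0,0,1.9,1,139.5,1,0,0,0,1.9,1,139.5,1,0,0,0,1.9,1,110,1,0,0,0,1.9,1,70,1,0,0,0,1.9,1,40,1,0,0,0,1.9,1,40,1,0,0,0,1.9,1,40,1]
}}

```text
time: 9.5
tool_pos: [0.3932, 0.2585, 0.1106]
ee_rot: [3.141, 0.0, -3.081]
wrist_force: [0.1, 0.2, -1.6]
width: 0.0239
finger_force: 30.0
```

```bash
python3 - <<'E'
from h import *
from bench import robot
o=robot.get_obs();p=place('red',-1);print(o['finger_force'],o['width']);go(o,[*p,.11],10)
E
```

```text
29.999310672283173 0.023857763984081636
turn [ 0.   0.  -6.5] shift [-231.1 -387.7    0.5]
```

>>> {"method": "arm_command", "body": {
  "targets": [0,0,-6.5,-231,-388,0,1,0,0,-6.5,-231,-388,0,1,0,0,-6.5,-231,-388,0,1,0,0,-6.5,-231,-388,0,1,0,0,-6.5,-231,-388,0,1,0,0,-6.5,-231,-388,0,1,0,0,-6.5,-231,-388,0,1,0,0,-6.5,-231,-388,0,1,0,0,-6.5,-231,-388,0,1,0,0,-6.5,-231,-388,0,1,0,0,-6.5,-231,-388,0,1,0,0,-6.5,-231,-388,0,1,0,0,-6.5,-231,-388,0,1,0,0,-6.5,-231,-388,0,1,0,0,-6.5,-231,-388,0,1]
}}

```text
time: 11.0
tool_pos: [0.6472, -0.1138, 0.1116]
ee_rot: [-3.141, 0.001, -2.966]
wrist_force: [0.6, -0.0, 0.2]
width: 0.0237
finger_force: 30.0
```

```bash
python3 - <<'E'
from h import *
from bench import robot
o=look(robot,'red','w5',(640,-116));p=place('red',-1);print(o['tool_pos'],o['width']);go(o,[*p,.018],10)
E
```

```text
blue [285. 261.] 5103 zt 0.129 [ 646.6 -113. ] [57. 24.] 9 [ 0.6446 -0.1134]
red [281. 145.] 5547 zt 0.007 [ 617.2 -120.3] [121.  52.] 10 [ 0.6002 -0.1248]
red [285. 322.] 410 zt 0.128 [ 677.3 -107.5] [ 5. 22.] 8 [ 0.6769 -0.1076]
[ 0.6472112  -0.11378673  0.11161658] 0.023656499908723278
turn [-0.   0.   0.1] shift [-0.  -0.7 93.6]
```

>>> {"method": "arm_command", "body": {
  "targets": [0,0,0,0,-0.7,40,1,0,0,0,0,-0.7,70,1,0,0,0,0,-0.7,85,1,0,0,0,0,-0.7,93.5,1,0,0,0,0,-0.7,93.5,1,0,0,0,0,-0.7,93.5,1,0,0,0,0,-0.7,93.5,0.1,0,0,0,0,-0.7,93.5,0.1,0,0,0,0,-0.7,93.5,0.1,0,0,0,0,-0.7,93.5,0.1,0,0,0,0,-0.7,93.5,0.1,0,0,0,0,-0.7,80,0.1,0,0,0,0,-0.7,40,0.1,0,0,0,0,-0.7,-10,0.1,0,0,0,0,-0.7,-40,0.1,0,0,0,0,-0.7,-40,-1,0,0,0,0,-0.7,-40,-1]
}}

```text
time: 12.75
tool_pos: [0.648, -0.1157, 0.1526]
ee_rot: [-3.14, 0.003, -2.967]
wrist_force: [-0.5, -0.2, -0.1]
width: 0.0548
finger_force: 0.0
```

```bash
python3 - <<'E'
from h import *
from bench import robot
o=look(robot,'red','w6',(640,-116));print(o['tool_pos']);go(o,[.3715,-.254,.15],-20)
E
```

```text
blue [285. 201.] 1670 zt 0.035 [ 648.2 -115. ] [56. 22.] 9 [ 0.6472 -0.1154]
red [285. 174.] 7075 zt 0.032 [ 689.9 -108.1] [27. 24.] 10 [ 0.6892 -0.1084]
[ 0.64797387 -0.11565676  0.15257764]
turn [-0.   0.2 30. ] shift [296.3 -88.4   1.9]
```

Red is seated. Next is white.

>>> {"method": "arm_command", "body": {
  "targets": [0,0,30,296,-88,0,-1,0,0,30,296,-88,0,-1,0,0,30,296,-88,0,-1,0,0,30,296,-88,0,-1,0,0,30,296,-88,0,-1,0,0,30,296,-88,0,-1,0,0,30,296,-88,0,-1,0,0,30,296,-88,0,-1,0,0,30,296,-88,0,-1,0,0,30,296,-88,0,-1,0,0,30,296,-88,0,-1]
}}

```text
time: 13.9
tool_pos: [0.3722, -0.2528, 0.1506]
ee_rot: [3.141, -0.001, 2.794]
wrist_force: [-0.6, 0.5, 0.4]
width: 0.0942
finger_force: 0.0
```

```bash
python3 - <<'E'
from h import *
from bench import robot
o=look(robot,'white','w7',(372,-254));print(o['tool_pos'],o['ee_rot']);go(o,[.3715,-.254,.011],-20)
E
```

```text
blue [282. 197.] 1683 zt 0.029 [ 369.3 -253.5] [23. 56.] 70 [ 0.3681 -0.2531]
blue [344. 390.] 975 zt 0.029 [ 477.8 -245.5] [ 23. 245.] 80 [ 0.5724 -0.2621]
white [282. 122.] 352 zt 0.017 [ 310.4 -231.3] [12. 21.] 78 [ 0.31   -0.2316]
white [282. 246.] 819 zt 0.029 [ 408.7 -268.7] [23. 26.] 70 [ 0.4082 -0.2682]
[ 0.37224553 -0.25275675  0.15055586] [ 3.14090896e+00 -6.56781725e-04  2.79422246e+00]
turn [ 0.  -0.   0.1] shift [  0.2  -1.5 139.6]
```

>>> {"method": "arm_command", "body": {
  "targets": [0,0,0,1,-1.6,50,-1,0,0,0,1,-1.6,90,-1,0,0,0,1,-1.6,120,-0.5,0,0,0,1,-1.6,139.5,0,0,0,0,1,-1.6,139.5,0,0,0,0,1,-1.6,139.5,1,0,0,0,1,-1.6,139.5,1,0,0,0,1,-1.6,139.5,1,0,0,0,1,-1.6,139.5,1,0,0,0,1,-1.6,139.5,1,0,0,0,1,-1.6,139.5,1,0,0,0,1,-1.6,139.5,1,0,0,0,1,-1.6,139.5,1,0,0,0,1,-1.6,139.5,1,0,0,0,1,-1.6,139.5,1,0,0,0,1,-1.6,110,1,0,0,0,1,-1.6,70,1,0,0,0,1,-1.6,40,1,0,0,0,1,-1.6,40,1,0,0,0,1,-1.6,40,1]
}}

```text
time: 15.95
tool_pos: [0.3697, -0.2546, 0.1106]
ee_rot: [-3.142, 0.0, 2.792]
wrist_force: [0.2, 0.9, -1.0]
width: 0.0237
finger_force: 30.0
```

```bash
python3 - <<'E'
from h import *
from bench import robot
o=robot.get_obs();p=place('white',-1);print(o['finger_force'],o['width']);go(o,[*p,.11],10)
E
```

```text
29.999185502529144 0.023685924154668102
turn [ -0.   0. -30.] shift [-185.   275.3    0.6]
```

>>> {"method": "arm_command", "body": {
  "targets": [0,0,-30,-185,275,0,1,0,0,-30,-185,275,0,1,0,0,-30,-185,275,0,1,0,0,-30,-185,275,0,1,0,0,-30,-185,275,0,1,0,0,-30,-185,275,0,1,0,0,-30,-185,275,0,1,0,0,-30,-185,275,0,1,0,0,-30,-185,275,0,1,0,0,-30,-185,275,0,1,0,0,-30,-185,275,0,1,0,0,-30,-185,275,0,1,0,0,-30,-185,275,0,1]
}}

```text
time: 17.25
tool_pos: [0.6373, -0.0604, 0.1114]
ee_rot: [-3.141, 0.001, -2.969]
wrist_force: [-0.1, -0.3, -0.9]
width: 0.0236
finger_force: 30.0
```

```bash
python3 - <<'E'
from h import *
from bench import robot
o=look(robot,'white','w8',(640,-60));p=place('white',-1);print(o['tool_pos'],o['width']);go(o,[*p,.018],10)
E
```

```text
blue [433. 189.] 2879 zt 0.035 [600.6  45.7] [55. 23.] 10 [0.5998 0.0445]
blue [211. 214.] 2412 zt 0.035 [ 647.8 -114.4] [55. 22.] 10 [ 0.6466 -0.1141]
blue [285. 260.] 5120 zt 0.128 [636.2 -59.9] [56. 24.] 10 [ 0.6342 -0.0601]
white [284. 146.] 6226 zt 0.007 [606.8 -65.3] [120.  51.] 10 [ 0.5899 -0.0683]
white [206. 139.] 502 zt 0.027 [ 593.5 -124.7] [34.  9.] 10 [ 0.5932 -0.1247]
white [424. 262.] 556 zt 0.023 [656.8  56. ] [35. 15.] 8 [0.6592 0.0563]
white [285. 319.] 732 zt 0.128 [662.  -55.5] [15. 24.] 10 [ 0.6667 -0.0546]
white [270. 399.] 1630 zt 0.001 [742.2 -40.2] [198.  90.] 9 [ 0.8234 -0.0407]
[ 0.63733738 -0.06036288  0.11139499] 0.02364923744535504
turn [-0.   0.  -0.1] shift [-0.5  1.  93.4]
```

View pics/w8.png

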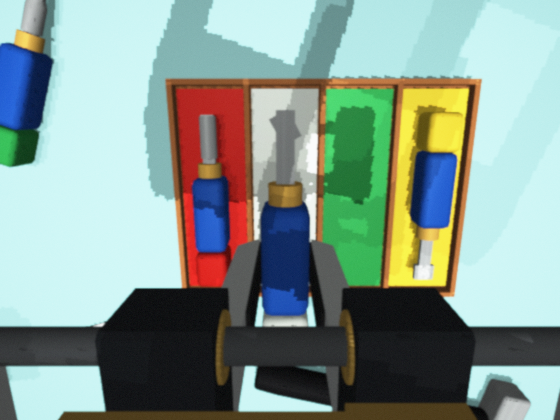

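The view shows the red tool at (211,214) and the yellow tool at (433,189) lying within their lanes, and the white tool over the white lane. I'll lower it.

>>> {"method": "arm_command", "body": {
  "targets": [0,0,0,0,1,40,1,0,0,0,0,1,70,1,0,0,0,0,1,85,1,0,0,0,0,1,93.5,1,0,0,0,0,1,93.5,1,0,0,0,0,1,93.5,1,0,0,0,0,1,93.5,0.1,0,0,0,0,1,93.5,0.1,0,0,0,0,1,93.5,0.1,0,0,0,0,1,93.5,0.1,0,0,0,0,1,93.5,0.1,0,0,0,0,1,80,0.1,0,0,0,0,1,40,0.1,0,0,0,0,1,-10,0.1,0,0,0,0,1,-40,0.1,0,0,0,0,1,-40,-1,0,0,0,0,1,-40,-1]
}}

```text
time: 19.0
tool_pos: [0.638, -0.0587, 0.1525]
ee_rot: [-3.141, 0.003, -2.968]
wrist_force: [-0.3, -0.5, -0.2]
width: 0.055
finger_force: 0.0
```

```bash
python3 - <<'E'
from h import *
from bench import robot
o=look(robot,'white','w9',(640,-60));print(o['tool_pos']);go(o,[.583,-.264,.15],-12)
E
```

```text
blue [413. 178.] 2084 zt 0.035 [600.8  45.5] [54. 22.] 9 [0.5999 0.0447]
blue [219. 201.] 1822 zt 0.035 [ 648.  -114.4] [56. 22.] 9 [ 0.647  -0.1142]
blue [285. 200.] 1667 zt 0.035 [637.3 -58.3] [55. 22.] 9 [ 0.6365 -0.0586]
white [278. 148.] 87146 zt 0.001 [620.8 -58.8] [300. 565.] 9 [ 0.6029 -0.0715]
white [282. 172.] 7530 zt 0.031 [657.4 -55. ] [72. 24.] 9 [ 0.6776 -0.0521]
white [215. 135.] 373 zt 0.027 [ 593.8 -125. ] [34.  8.] 11 [ 0.5936 -0.1247]
white [406. 243.] 434 zt 0.023 [657.7  55.8] [33. 15.] 11 [0.6589 0.0561]
white [285. 301.] 6295 zt 0.001 [742.8 -39.9] [ 65. 140.] 10 [ 0.7468 -0.0392]
white [279. 391.] 7837 zt 0.001 [748.6 -38.6] [267. 221.] 10 [ 0.8527 -0.027 ]
[ 0.63801807 -0.05872531  0.15253113]
turn [-0.   0.2 22. ] shift [  89.7 -192.6    2.5]
```

>>> {"method": "arm_command", "body": {
  "targets": [0,0,22,90,-192.5,0,-1,0,0,22,90,-192.5,0,-1,0,0,22,90,-192.5,0,-1,0,0,22,90,-192.5,0,-1,0,0,22,90,-192.5,0,-1,0,0,22,90,-192.5,0,-1,0,0,22,90,-192.5,0,-1,0,0,22,90,-192.5,0,-1,0,0,22,90,-192.5,0,-1]
}}

```text
time: 19.95
tool_pos: [0.5828, -0.2619, 0.1508]
ee_rot: [3.141, -0.0, 2.934]
wrist_force: [-0.8, 0.5, -0.4]
width: 0.094
finger_force: 0.0
```

```bash
python3 - <<'E'
from h import *
from bench import robot
o=look(robot,'green','w10',(583,-264));print(o['tool_pos'],o['ee_rot']);go(o,[.583,-.264,.011],-12)
E
```

```text
blue [282. 198.] 1685 zt 0.029 [ 580.8 -263.2] [23. 55.] 79 [ 0.5798 -0.2631]
green [283. 245.] 733 zt 0.029 [ 622.4 -270.9] [23. 26.] 80 [ 0.6214 -0.2707]
[ 0.58280973 -0.26192512  0.15079945] [ 3.14102165e+00 -2.73235006e-04  2.93425731e+00]
turn [ 0.  -0.   0.1] shift [ -0.7  -2.1 139.8]
```

View pics/w10.png

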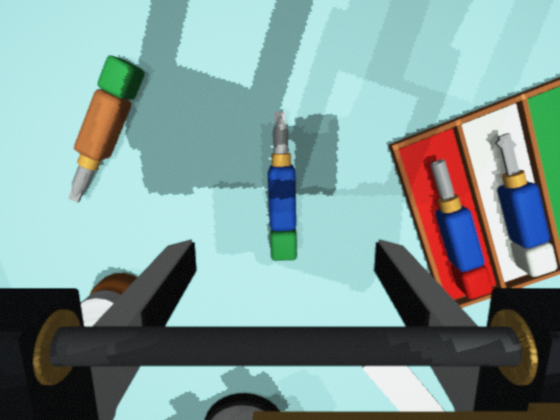

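The blue and green tool lies at (283,215) between the fingers, and the wooden green one at (108,125) is well to the side. Before going down I'll check that nothing tall is near the gripper body.

```bash
python3 - <<'E'
import pickle
from h import *
d=pickle.load(open('s0.pkl','rb'))
for n,s in d.items():
    P=pts(s,s['T'])[s['range_z']>0];q=P[(P[:,2]>.06)&(P[:,2]<.4)&(np.abs(P[:,0]-.583)<.3)&(np.abs(P[:,1]+.263)<.25)]
    if len(q): D=np.hypot(q[:,0]-.583,q[:,1]+.263);i=D.argmin();print(n,len(q),D[i],q[i])
E
```

```text
scene 1991 0.2058865907923216 [ 0.78040031 -0.32150135  0.16299191]
side 2247 0.20783211955859376 [ 0.78110975 -0.3258229   0.16248242]
```

>>> {"method": "arm_command", "body": {
  "targets": [0,0,0,0,-1.7,50,-1,0,0,0,0,-1.7,90,-1,0,0,0,0,-1.7,120,-0.5,0,0,0,0,-1.7,139.5,0,0,0,0,0,-1.7,139.5,0,0,0,0,0,-1.7,139.5,1,0,0,0,0,-1.7,139.5,1,0,0,0,0,-1.7,139.5,1,0,0,0,0,-1.7,139.5,1,0,0,0,0,-1.7,139.5,1,0,0,0,0,-1.7,139.5,1,0,0,0,0,-1.7,139.5,1,0,0,0,0,-1.7,139.5,1,0,0,0,0,-1.7,139.5,1,0,0,0,0,-1.7,139.5,1,0,0,0,0,-1.7,110,1,0,0,0,0,-1.7,70,1,0,0,0,0,-1.7,40,1,0,0,0,0,-1.7,40,1,0,0,0,0,-1.7,40,1]
}}

```text
time: 22.0
tool_pos: [0.5818, -0.2656, 0.1107]
ee_rot: [-3.141, 0.0, 2.932]
wrist_force: [-1.1, 0.4, -2.1]
width: 0.0237
finger_force: 29.8
```

```bash
python3 - <<'E'
from h import *
from bench import robot
o=robot.get_obs();p=place('green',-1);print(o['finger_force'],o['width']);go(o,[*p,.11],10)
E
```

```text
29.83202040195465 0.023748803136381134
turn [ -0.   0. -22.] shift [  9.3 265.3   0.6]
```

>>> {"method": "arm_command", "body": {
  "targets": [0,0,-22,9.3,265,0,1,0,0,-22,9.3,265,0,1,0,0,-22,9.3,265,0,1,0,0,-22,9.3,265,0,1,0,0,-22,9.3,265,0,1,0,0,-22,9.3,265,0,1,0,0,-22,9.3,265,0,1,0,0,-22,9.3,265,0,1,0,0,-22,9.3,265,0,1,0,0,-22,9.3,265,0,1,0,0,-22,9.3,265,0,1]
}}

```text
time: 23.1
tool_pos: [0.6279, -0.0059, 0.111]
ee_rot: [-3.141, 0.0, -2.97]
wrist_force: [0.2, 1.0, -1.1]
width: 0.0238
finger_force: 29.8
```

```bash
python3 - <<'E'
from h import *
from bench import robot
o=look(robot,'green','w11',(630,-5));p=place('green',-1);print(o['tool_pos'],o['width']);go(o,[*p,.018],10)
E
```

```text
blue [360. 189.] 2492 zt 0.035 [600.7  46. ] [55. 23.] 10 [0.5996 0.0454]
blue [139. 214.] 2793 zt 0.035 [ 647.9 -113.7] [56. 22.] 10 [ 0.6467 -0.1132]
blue [214. 214.] 2431 zt 0.035 [637.5 -57.6] [56. 22.] 10 [ 0.6362 -0.0574]
blue [285. 259.] 5075 zt 0.128 [626.3  -5.4] [56. 24.] 11 [ 0.6242 -0.0058]
green [287. 144.] 5278 zt 0.007 [597.6  -9.8] [120.  51.] 10 [ 0.579 -0.012]
green [286. 321.] 510 zt 0.127 [630.3  -3.6] [61. 23.] 9 [6.568e-01 6.000e-04]
[ 0.62793904 -0.00590579  0.11097774] 0.023767927286759947
turn [-0.   0.  -0.2] shift [-0.3  1.7 93. ]
```

>>> {"method": "arm_command", "body": {
  "targets": [0,0,0,0,1,40,1,0,0,0,0,1,70,1,0,0,0,0,1,85,1,0,0,0,0,1,93,1,0,0,0,0,1,93,1,0,0,0,0,1,93,1,0,0,0,0,1,93,0.1,0,0,0,0,1,93,0.1,0,0,0,0,1,93,0.1,0,0,0,0,1,93,0.1,0,0,0,0,1,93,0.1,0,0,0,0,1,80,0.1,0,0,0,0,1,40,0.1,0,0,0,0,1,-10,0.1,0,0,0,0,1,-60,0.1,0,0,0,0,1,-80,0.1,0,0,0,0,1,-80,0.1,0,0,0,0,1,-80,0.1]
}}

```text
time: 24.95
tool_pos: [0.6277, -0.0033, 0.191]
ee_rot: [3.142, 0.0, -2.968]
wrist_force: [0.8, 0.5, -0.4]
width: 0.0423
finger_force: 0.0
```

```bash
python3 - <<'E'
from h import *
from bench import robot
o=look(robot,'green','w12',(630,-5))
E
```

```text
blue [341. 173.] 1454 zt 0.035 [600.7  46. ] [55. 23.] 10 [0.5998 0.0455]
blue [168. 192.] 1587 zt 0.035 [ 647.9 -114.2] [55. 22.] 10 [ 0.6472 -0.1136]
blue [227. 192.] 1429 zt 0.035 [637.8 -57.7] [55. 22.] 9 [ 0.6368 -0.0576]
blue [284. 191.] 1302 zt 0.035 [627.4  -3.3] [55. 22.] 9 [ 0.6266 -0.0035]
green [282. 170.] 5613 zt 0.032 [666.9   3.5] [32. 23.] 11 [0.6687 0.0041]
```

View pics/w12.png

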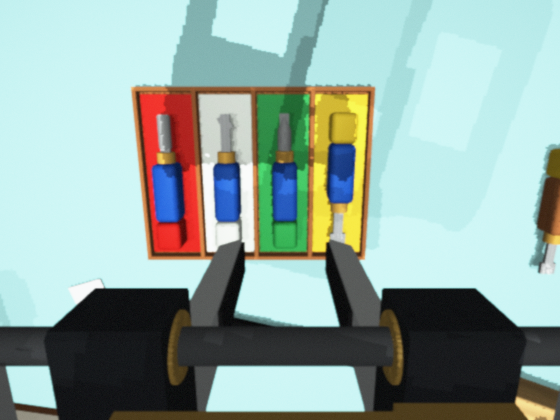

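All four tools lie flat in their matching lanes, at (168,192), (227,192), (284,191) and (341,173). The gripper is clear.

```bash
python3 -c "
from bench import robot
print(robot.close_job())"
```

```text
the job is handed in; nothing more can be done
None
```

All four blue-handled tools lie flat in the lanes matching their rear ends, the two wooden-handled ones were not touched, and the job was handed in at about 25 s of the 107 s limit.

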